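# Charge the glassware rinser's hand pump

## Robot

A 7-joint arm with a two-finger parallel gripper is mounted at the origin on the work surface. World frame = base frame: x ahead of the robot, y to its left, z up, the work surface at z = 0. Lengths are in m, angles in rad, forces in N, time in s.
With the tool pointing down it reaches from about 0.4 to 0.85 m from the base axis. Payload 10.4 kg.
Tool frame: the origin (TCP) lies at the very end of the fingers, on their centre line; the grasp point (between the pads) lies 19 mm behind it (bot.grasp_offset is the distance from the TCP to the grasp point, in m); z points along the fingers, x is the direction in which the jaws open and shut, and the axes are right-handed (so a half turn about z gives the same grasp; the last joint's range is limited). The gripper opens to 85 mm and grips with 20 to 120 N. Pads are 22 mm wide; open, the fingers measure 114 mm over their backs; the gripper's body (76 mm by 85 mm) begins 54 mm behind the grasp point. The pads swing forward as they close: fully open they stand 13 mm farther back than shut.
Start: joints at [1.312, 0.332, -0.065, 1.46, 0.022, 1.35, -0.088], TCP at [0.146, -0.608, 0.231] pointing down, gripper open.
Joint ranges: [-2.6, 2.6], [-0.5, 2.12], [-1.47, 1.34], [0.16, 2.42], [-1.27, 4.41], [0.06, 2.06], [-2.6, 2.6]. Speed limits (rad/s): [2.22, 2.22, 2.79, 2.79, 3.14, 3.14, 3.14].

## Interface

Orientations are given as a unit quaternion [x, y, z, w].
In Python, from cell import bot, imaging, job_done, finder gives the robot as it stands.
- The arm moves only by the shell command python3 -m inch 'ROWS' [FORCE]. ROWS is JSON, a list of rows, each a list of 5 numbers: the gripper's target within -1 to 1 (shut at 1, half-way at 0, fully open at -1), then the shift along the tool's x, y, z in cm, then the turn about the tool's z in degrees. A call has exactly 5 rows; each row is the pose to reach, as a shift and turn from the pose commanded when the call began, along the tool's axes at that moment; what a row does not reach only later rows make up. A row lasts 1/10 s, in which the tool goes at most 50 mm and 8.59 degrees, less where a joint would pass 70% of its speed; a pose out of reach is approached as far as the arm can. A call with a gripper value outside its range is refused whole. The fingers move at their own pace and stop on an object; FORCE is the grip in N (left out, the last holds). Time passes only in rows, so rows that repeat a pose let the fingers close, or fill a call up. It gives the time, the measured TCP pose, the force and the opening at its end, in the units of the state.
- bot.observe(): the state, without advancing time (a new reading comes with each control period).
- imaging.snapshot(name): name is "side" or "top" or "wrist"; returns (picture, depth): 480x640x3 uint8, blue, green, red; 480x640 float32, m along the optical axis (not along the pixel's ray), 0 where there is no reading.
- imaging.camera_params(name): a dict with "fx", "fy", "cx", "cy" (pixels), "cam_to_world" (4x4, takes a point from camera to world coordinates). Camera axes: x right, y up, looking along -z (the intrinsics and any distortion apply to the point x, -y, -z); pixel columns grow to the right and rows downward; lengths in m; the calibration is good to about 2 mm. A picture is of the moment at which its call begins: read the wrist's pose just before it. camera_params takes no time and is no camera call; for the wrist camera it gives the pose at the moment of the call.
- job_done(): hands the job in, once; it reports no verdict.
Trained networks look in the newest picture that a camera, given by its name, has taken for a name from the list of things; names that differ only in an ending like _2 or _b are one class to them, and where a whole thing is asked for, a point or a joint stands for the part that bears it (a point fixed in the world has none). Each returns a list of dicts, best first, with "score" (0 to 1); they miss things now and then, are a little off and sometimes report something else, mostly with a low value. They report only what shows in the picture. A call takes as long as a camera call.
- finder.boxes_of(camera, name): "bbox" ([left, top, right, bottom] as shares, 0 to 1, of the picture: columns of its width, rows of its height, round what is visible of it).
- finder.masks_of(camera, name): "mask" (480x640 bool, what is visible of it) and "bbox" ([left, top, right, bottom] as shares, 0 to 1, of the picture: columns of its width, rows of its height, round what is visible of it).
The state is a dict: "clock": time; "qpos": joint angles; "dq": joint speeds; "tau": joint torques, N m; "position": TCP position; "tcp_rot": TCP orientation; "ft_force": force on the tool from outside, world axes, zero at the start; "wrist_torque": the same for the moment, N m; "gripper_width": finger opening in m.
Only numpy, scipy, OpenCV 4.12 (cv2) and the standard library are available. Lean on these libraries where they do the work, as an engineer would, in place of code of your own. Each camera call takes 0.05 s, during which the arm holds its last target.

## Task

Charge the rinsing pump on the bench: with the fingertips push the red vent tab all the way to its green mark, then press the black plunger down and let it spring back, again and again, until the indicator pin beside it has popped fully out (green band wholly showing). Stop there: do not press the plunger again once the pin is fully out. Do not touch the pin, do not grasp or lift anything, leave the other things on the bench where they are, and finish with the plunger up and the hand clear.

Things in the scene. Friction and masses are not known exactly. Their poses are not given: they have to be found in the camera images.
- pump: fixed grey bench hand pump, white deck 90 mm high, 150 x 220 mm, origin at the centre of its underside. Its x points to its back, y to its left, z up; turned up to 25 degrees. On the deck: vent tab at the front, black plunger knob at the back left, indicator pin at the back right. A clear cylinder (80 mm wide, 130 mm high, blue cap) is fixed to its right side, centred 165 mm from the pump's centre
- vent_tab (a point): red upright vent tab, 22 mm (pump x) by 12 mm (pump y, the way it slides), 28 mm high above the deck; this point is its centre, 15 mm above the deck. It slides in a black slot, 40 mm in front of the pump's centre, from the red mark at the right end (open) towards the pump's +y to the green mark at the left end (shut)
- vent (a joint): travel of the vent tab in m: 0 = open, 0.030 = fully shut (end stop, the tab next to the green mark). It stays where it is left; pushing it takes about 2 N. It stands within the first 8 mm at the start
- plunger_top (a point): centre of the top face of the black plunger knob (46 mm wide, 16 mm thick; top face flat over about 40 mm and 34 mm above the deck when up), 25 mm behind and 50 mm left of the pump's centre; moves with the knob
- plunger (a joint): plunger travel in m: 0 = up, 0.015 = fully down (end stop). A spring returns it: 7 N at the top, 12 N at the bottom. Each stroke at least 12 mm down and let fully back up raises the pin, as the plunger comes up, by a step of about 8 mm (the first step 1 to 15 mm). With the vent open pumping does nothing
- pin_top (a point): centre of the top of the indicator pin, a 10 mm round orange pin whose lowest 12 mm is a green band, 25 mm behind and 50 mm right of the pump's centre. Its top stands 3 mm above the deck when fully in and 43 mm when fully out, the green band then wholly in view
- pin (a joint): how far the indicator pin is out in m: 0 = in, 0.040 = fully out; starts somewhere from 0 to 0.018 and stays where it is between strokes. One step before fully out it reads about 0.032. From the start it takes 3 to 5 full strokes
- soap: white soap bottle with red cap, 68 mm wide, 220 mm high, origin at its foot; to be left alone
- flask: clear conical flask, 80 mm wide, 120 mm high, origin at its foot, left of the pump; to be left alone
- beaker: clear beaker, 68 mm wide, 85 mm high, origin at its foot, behind the pump; to be left alone
- stopper: red-brown stopper, 38 mm wide, 30 mm high, origin at its foot, behind the pump; to be left alone
- brush: cleaning brush with blue handle lying on the table in front of the pump, about 200 mm long and under 40 mm high; to be left alone
- goggles: clear safety goggles, 150 mm wide, 50 mm high, origin at the centre of the underside, behind the pump; to be left alone
- rack: white test tube rack with five tubes, 60 x 220 mm, 142 mm high, origin at the centre of its foot, in the white tray on the robot's left; to be left alone

How it is judged:
On the way, in this order (a step that is already met when the one before it is completed fails the run):
1. the vent tab is pushed to its green mark while the plunger is still up (value of joint vent above 0.026 m and value of joint plunger below 0.004 m and value of joint pin below 0.025 m), for 0.1 s.
2. the plunger is pressed down (value of joint plunger above 0.009 m), for 0.02 s.
3. the pin is fully out (value of joint pin above 0.037 m), for 0.1 s.
At the end, for the whole second after the job is handed in: the pin is at least 37 mm out, the vent tab within 4 mm of its shut end, the plunger back up within 3 mm, the other things at rest (value of joint pin above 0.037 m and value of joint vent above 0.026 m and value of joint plunger below 0.003 m and linear speed of each of soap, flask, beaker, stopper, brush, goggles, rack below 0.02 m/s); the robot touches nothing.
It fails at once if the plunger is pressed again (more than 6 mm) after the pin is fully out (value of joint pin above 0.037 m and value of joint plunger above 0.006 m).
It fails at once if the robot touches the indicator pin (contact force between any of the arm, the fingers and pin_c0 above 0.5 N or contact force between any of the arm, the fingers and pin_c1 above 0.5 N).
It fails at once if another thing on the bench is moved by more than 20 mm, lifted or tipped (distance of any of soap, flask, beaker, stopper, brush, goggles, rack from where it was at the start of the episode above 0.02 m or angle between any of soap, flask, beaker, rack's own z axis and vertical above 0.3 rad).
It also fails if it takes over 51 s, if anything falls off the work surface, if the arm or the gripper's body presses on something with over 40 N, if the wrist force passes 120 N, or if a joint passes its speed limit or range.

## Working session

There is one attempt and no reset: what is moved stays moved. The work goes in short steps, Python scripts to look and compute and a shell command to move; the robot and the scene stay as the last step left them, time stands still between calls to the robot, and variables do not carry over. Pictures are saved under pics/ and viewed, and the job is handed in when it is done.

```bash
ls; mkdir -p pics
python3 - <<'E'
from cell import bot, imaging, finder
import cv2
s=bot.observe(); print(s)
for n in ("side","top","wrist"):
    p,d=imaging.snapshot(n); cv2.imwrite(f"pics/{n}0.png",p)
    import numpy as np; np.save(f"{n}0.npy",d)
    c=imaging.camera_params(n); print(n,c)
E
```

```text
pics
{'clock': 0.0, 'qpos': array([ 1.31242514,  0.33289016, -0.06469569,  1.46093831,  0.0215777 ,
        1.34991499, -0.08852122]), 'dq': array([-5.29460457e-04,  3.18688729e-03, -1.35442445e-03, -8.30266757e-05,
       -1.02145489e-04,  1.24963204e-04,  1.32640289e-05]), 'tau': array([ 2.30730411e-04, -6.25450659e+01,  4.89525776e-02, -3.91596866e+01,
        1.61075051e-02,  1.00457633e-02, -3.64516302e-05]), 'position': array([ 0.14590561, -0.607339  ,  0.23050594]), 'tcp_rot': array([ 7.85360822e-01, -6.19037841e-01, -5.86296086e-04, -4.31864951e-04]), 'ft_force': array([0.95065942, 0.74170292, 0.01284616]), 'wrist_torque': array([-0.02749466,  0.01486801, -0.00673318]), 'gripper_width': 0.08512509392499876}
side {'fx': 524.8531580482284, 'fy': 524.8531580482284, 'cx': 323.8829842247814, 'cy': 240.92397886640046, 'cam_to_world': array([[ 0.92922318,  0.27548081, -0.24628157,  0.25171559],
       [-0.36911893,  0.72300236, -0.58396815, -0.71197722],
       [ 0.01719014,  0.63354393,  0.77351573,  1.09874345],
       [ 0.        ,  0.        ,  0.        ,  1.        ]])}
top {'fx': 436.3085030503442, 'fy': 436.3085030503442, 'cx': 320.27429879974096, 'cy': 247.08747665324447, 'cam_to_world': array([[-0.01932721,  0.99408046, -0.10691348,  0.4531678 ],
       [-0.99978418, -0.02003078, -0.00551069,  0.07889694],
       [-0.00761963,  0.1067839 ,  0.99425306,  1.31699058],
       [ 0.        ,  0.        ,  0.        ,  1.        ]])}
wrist {'fx': 362.3247595159933, 'fy': 362.3247595159933, 'cx': 321.2312931661659, 'cy': 228.54839037555354, 'cam_to_world': array([[ 0.23518236,  0.91875932,  0.31712862,  0.229221  ],
       [-0.97195048,  0.22272542,  0.07553577, -0.58924662],
       [-0.00123341, -0.325998  ,  0.94536965,  0.37336017],
       [ 0.        ,  0.        ,  0.        ,  1.        ]])}
```

View pics/side0.png

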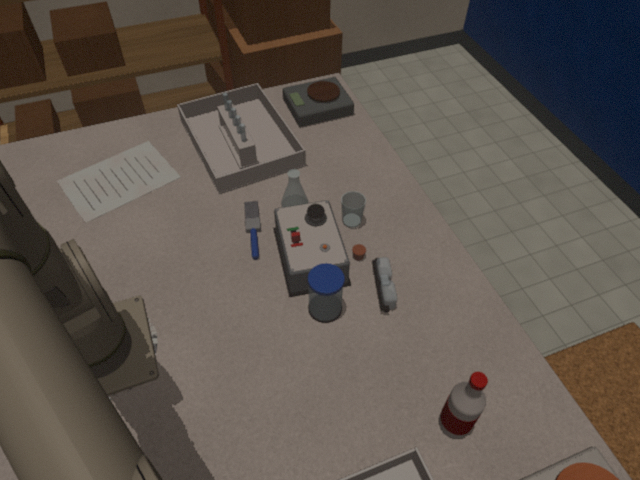

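View pics/top0.png

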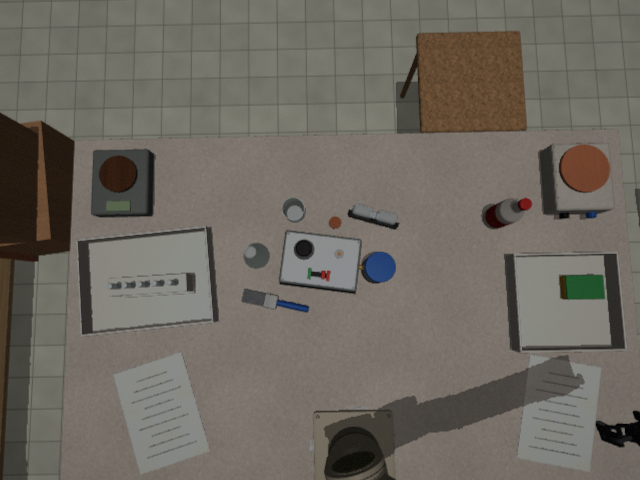

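```bash
cat > h.py <<'E'
import numpy as np, cv2
from cell import bot, imaging, finder
def px2w(n,u,v,d,c=None):
    c=c or imaging.camera_params(n)
    p=np.array([(u-c['cx'])/c['fx']*d,-(v-c['cy'])/c['fy']*d,-d,1]); return (c['cam_to_world']@p)[:3]
def ray(n,u,v,z,c=None):
    c=c or imaging.camera_params(n); T=c['cam_to_world']
    r=T[:3,:3]@np.array([(u-c['cx'])/c['fx'],-(v-c['cy'])/c['fy'],-1]); o=T[:3,3]
    return o+r*(z-o[2])/r[2]
def proj(n,P,c=None):
    c=c or imaging.camera_params(n); q=np.linalg.inv(c['cam_to_world'])@np.append(P,1)
    return c['cx']+c['fx']*q[0]/-q[2], c['cy']+c['fy']*q[1]/q[2]
E
python3 - <<'E'
from h import *
for cam in("side","top"):
  d=np.load(cam+"0.npy")
  for n in ("pump","vent_tab","plunger_top","pin_top"):
    for r in finder.masks_of(cam,n)[:2]:
        m=r['mask']; v,u=np.nonzero(m); 
        if len(u)==0: continue
        P=np.array([px2w(cam,a,b,d[b,a]) for a,b in list(zip(u,v))[::max(1,len(u)//200)] if d[b,a]>0])
        print(cam,n,round(r['score'],2),len(u),u.min(),u.max(),v.min(),v.max(),u.mean().round(1),v.mean().round(1),np.median(P,0).round(3) if len(P) else None, P[:,2].max().round(3) if len(P) else None)
E
```

```text
side pump 0.78 6635 273 350 200 321 312.5 256.4 [0.522 0.025 0.089] 0.133
side vent_tab 0.39 74 291 299 232 241 295.1 236.3 [0.506 0.073 0.111] 0.121
side plunger_top 0.56 230 307 323 203 219 315.1 210.7 [0.578 0.125 0.122] 0.128
side plunger_top 0.15 641 244 259 201 257 251.8 224.3 [0.433 0.234 0.017] 0.025
top pump 0.56 5050 279 395 231 293 330.0 262.7 [0.537 0.064 0.091] 0.135
top pump 0.31 191 296 311 241 256 303.5 248.5 [0.578 0.131 0.124] 0.13
top plunger_top 0.57 213 296 311 240 256 303.4 248.4 [0.579 0.133 0.123] 0.13
top pin_top 0.34 666 242 308 290 312 270.8 301.4 [0.434 0.24  0.018] 0.026
```

The side and top views show the pump near the centre. In the top view, the knob is at about (303,248), the red tab at (325,275), the pin at (339,254) and the clear cylinder's blue cap at (379,267). Next I'll fit the pump pose and zoom in.

Run:
```python
from h import *
p=cv2.imread("pics/top0.png"); d=np.load("top0.npy")
a=p[215:305,235:405]; cv2.imwrite("pics/topz.png",cv2.resize(a,None,fx=4.7,fy=4.7,interpolation=cv2.INTER_CUBIC))
p2=cv2.imread("pics/side0.png"); a=p2[190:330,230:410]; cv2.imwrite("pics/sidez.png",cv2.resize(a,None,fx=4.2,fy=4.2,interpolation=cv2.INTER_CUBIC))
# deck points via height
for cam in("top","side"):
  d=np.load(cam+"0.npy");P=[]
  c=imaging.camera_params(cam)
  for v in range(195,310):
    for u in range(260,370):
      if d[v,u]>0:
        w=px2w(cam,u,v,d[v,u],c)
        if abs(w[2]-.09)<.006: P.append(w)
  P=np.array(P)
  r=cv2.minAreaRect((P[:,:2]*1000).astype(np.float32)); print(cam,len(P),r, np.median(P[:,2]))
for u,v in [(286,232),(361,239),(356,293),(280,285)]: print(ray("top",u,v,.09))
```

```text
top 3778 ((595.4253540039062, 72.42012786865234), (252.52040100097656, 263.9822082519531), 87.11176300048828) 0.09056214371231208
side 3639 ((589.2826538085938, 33.93919372558594), (323.4244079589844, 246.86257934570312), 81.42086029052734) 0.09000313816974725
[0.63016723 0.18221138 0.09      ]
[ 0.60581599 -0.0300659   0.09      ]
[ 0.45405117 -0.01164808  0.09      ]
[0.48047459 0.20068495 0.09      ]
```

View pics/topz.png

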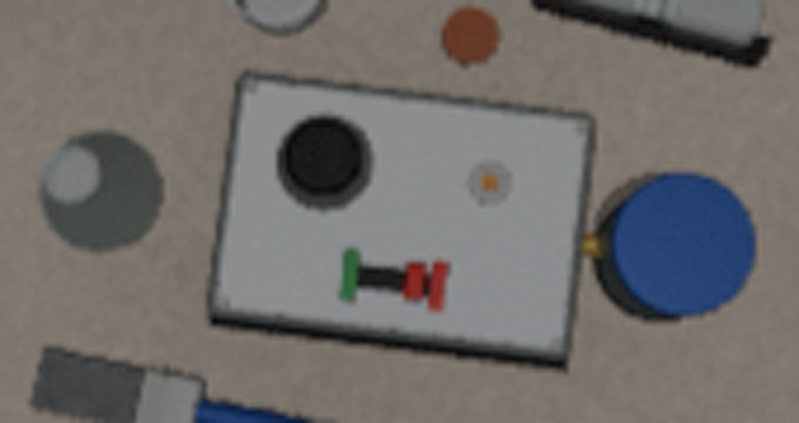

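View pics/sidez.png

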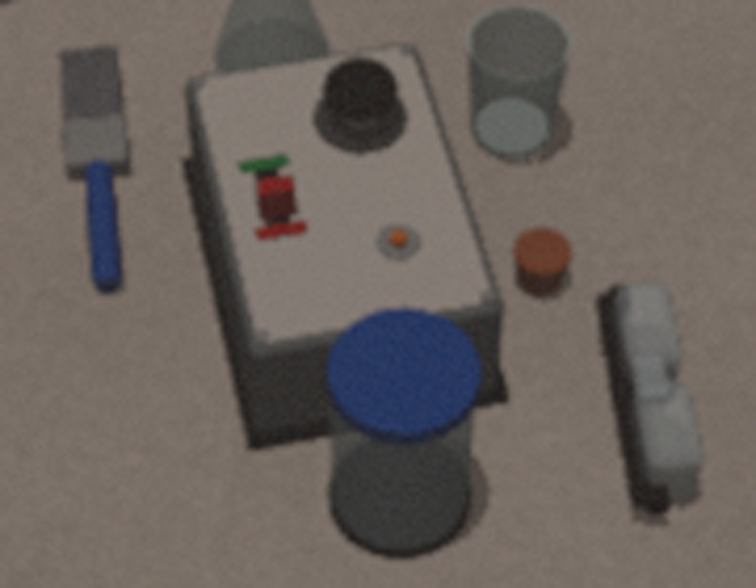

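Run:
```python
from h import *
from scipy.optimize import least_squares
t=lambda u,v:(235+u/4.7-.4,215+v/4.7-.4); s=lambda u,v:(230+u/4.2-.4,190+v/4.2-.4)
C={c:imaging.camera_params(c) for c in("top","side")}
obs=[("top",t(243,75),(.075,.11,.09)),("top",t(592,117),(.075,-.11,.09)),("top",t(566,355),(-.075,-.11,.09)),("top",t(213,314),(-.075,.11,.09)),
("top",t(322,155),(.025,.05,.124)),("top",t(490,183),(.025,-.05,.09)),("top",t(684,245),(0,-.165,.13)),
("side",s(190,80),(-.075,.11,.09)),("side",s(412,45),(.075,.11,.09)),("side",s(497,303),(.075,-.11,.09)),("side",s(255,345),(-.075,-.11,.09)),
("side",s(360,82),(.025,.05,.124)),("side",s(398,243),(.025,-.05,.09)),("side",s(404,372),(0,-.165,.13))]
def w(p,m):
    c,q=np.cos(p[2]),np.sin(p[2]); return np.array([p[0]+c*m[0]-q*m[1],p[1]+q*m[0]+c*m[1],m[2]])
for cams in (("top","side"),("top",),("side",)):
  o=[x for x in obs if x[0] in cams]
  f=lambda p:np.concatenate([np.array(proj(n,w(p,m),C[n]))-uv for n,uv,m in o])
  r=least_squares(f,[.55,.08,-.1],loss='soft_l1'); print(r.x,np.degrees(r.x[2])); print(r.fun.reshape(-1,2).round(1).tolist())
  for nm,m in dict(knob=(.025,.05,.124),pin=(.025,-.05,.093),hole=(-.04,0,.09)).items(): print(nm,w(r.x,m).round(4))
# tab
c=C['top']
print("tab top cam", ray("top",*t(415,281),.118), "side", ray("side",*s(275,186),.118))
print("green",ray("top",*t(349,275),.09),"red",ray("top",*t(438,286),.09))
```

```text
[ 0.54854001  0.08485934 -0.14260653] -8.170752125966084
[[-0.6, -1.4], [2.1, -1.0], [1.5, 1.2], [-1.3, 0.2], [0.7, 0.2], [0.6, -0.2], [0.8, -0.5], [-2.2, -1.8], [0.5, -2.4], [2.1, 0.6], [-1.5, 1.8], [-0.3, -0.8], [-0.3, -0.6], [-0.3, -1.7]]
knob [0.5804 0.1308 0.124 ]
pin [0.5662 0.0318 0.093 ]
hole [0.5089 0.0905 0.09  ]
[ 0.54810628  0.08668077 -0.14512313] -8.31494274550458
[[-1.2, -1.3], [1.5, -0.7], [0.8, 1.5], [-2.0, 0.3], [0.1, 0.3], [0.0, 0.0], [0.1, -0.2]]
knob [0.5801 0.1325 0.124 ]
pin [0.5656 0.0336 0.093 ]
hole [0.5085 0.0925 0.09  ]
[ 0.54838965  0.08234175 -0.14048196] -8.049023436970804
[[-2.1, -1.0], [0.7, -1.8], [2.5, 1.3], [-1.1, 2.6], [-0.0, -0.1], [0.0, 0.2], [0.2, -0.8]]
knob [0.5801 0.1283 0.124 ]
pin [0.5661 0.0293 0.093 ]
hole [0.5088 0.0879 0.09  ]
tab top cam [0.50658778 0.07979793 0.118     ] side [0.50648412 0.0740927  0.118     ]
green [0.51219598 0.11921299 0.09      ] red [0.50458072 0.06613782 0.09      ]
```

```bash
python3 -m inch '[[1,-3,-4,0,5],[1,-6,-8,0,10],[1,-9,-12,0,15],[1,-12,-16,0,21.7],[1,-14.6,-19.3,0,21.7]]' 40
python3 - <<'E'
from h import *
from scipy.spatial.transform import Rotation as R
s=bot.observe();M=R.from_quat(s['tcp_rot']).as_matrix();print(s['position'],M.round(3).tolist(),s['gripper_width'])
for t in [(.505,.04,.2),(.505,.04,.13)]: print(M.T@(np.array(t)-s['position'])*100)
E
```

```text
clock: 1.05
position: [0.3013, -0.4184, 0.2316]
tcp_rot: [-0.654, 0.757, -0.0, 0.0]
ft_force: [1.2, -0.2, -0.3]
gripper_width: 0.0119
[ 0.30132122 -0.41835691  0.23162669] [[-0.145, -0.989, 0.001], [-0.989, 0.145, -0.0], [0.0, -0.001, -1.0]] 0.011904879801481185
[-48.30710465 -13.49992449   3.15265405]
[-48.30983609 -13.49534406  10.15265202]
```

```bash
python3 -m inch '[[1,-4.6,-1.3,0.6,0],[1,-9.2,-2.6,1.2,0],[1,-13.8,-3.9,1.8,0],[1,-18.4,-5.2,2.4,0],[1,-23,-6.5,3,0]]'
python3 -m inch '[[1,-4.6,-1.2,0,0],[1,-9.2,-2.6,0,0],[1,-13.8,-3.9,0,0],[1,-18.4,-5.2,0,0],[1,-23,-6.5,0,0]]'
cat >> h.py <<'E'
from scipy.spatial.transform import Rotation as R
PP=(.5485,.0845,-.1426)
def loc(m,p=PP):
    c,q=np.cos(p[2]),np.sin(p[2]); return np.array([p[0]+c*m[0]-q*m[1],p[1]+q*m[0]+c*m[1],m[2]])
def inv(P,p=PP):
    c,q=np.cos(p[2]),np.sin(p[2]); d=np.array(P[:2])-p[:2]; return np.array([c*d[0]+q*d[1],-q*d[0]+c*d[1],P[2]])
def st(*targets):
    s=bot.observe();M=R.from_quat(s['tcp_rot']).as_matrix();print('t',s['clock'],'pos',s['position'].round(4),'local',inv(s['position']).round(4),'F',s['ft_force'].round(1),s['gripper_width'])
    for t in targets: print((M.T@(np.array(t)-s['position'])*100).round(2))
E
python3 - <<'E'
from h import *
st(loc((-.04,-.046,.2)),loc((-.04,-.046,.1)))
for n in ("wrist","side"):
  p,d=imaging.snapshot(n); cv2.imwrite(f"pics/{n}1.png",p); np.save(n+"1.npy",d)
  for k in("vent_tab","pin_top","plunger_top"):
    for r in finder.masks_of(n,k)[:1]:
      v,u=np.nonzero(r['mask']); w=[px2w(n,a,b,d[b,a]) for a,b in zip(u,v) if d[b,a]>0]; w=np.array(w)
      print(n,k,r['score'],u.mean(),v.mean(),np.median(w,0),inv(np.median(w,0)))
E
```

```text
clock: 1.55
position: [0.3972, -0.2005, 0.2014]
tcp_rot: [-0.655, 0.756, -0.001, -0.0]
ft_force: [1.2, -0.7, 0.3]
gripper_width: -0.0002
clock: 2.05
position: [0.4943, 0.0179, 0.2017]
tcp_rot: [-0.655, 0.756, -0.001, 0.0]
ft_force: [1.0, -0.8, -0.6]
gripper_width: 0.0002
t 2.05 pos [0.4943 0.0179 0.2017] local [-0.0442 -0.0737  0.2017] F [ 1.  -0.8 -0.6] 0.00020718228341702117
[-2.77 -0.41  0.17]
[-2.77 -0.4  10.17]
wrist vent_tab 0.62 231.85793562708102 225.33851276359601 [0.51150186 0.07991396 0.11727263] [-0.03597084 -0.00979757  0.11727263]
wrist pin_top 0.51 284.2636815920398 126.76119402985074 [0.56807561 0.03309746 0.09625508] [ 0.0266821  -0.04809876  0.09625508]Traceback (most recent call last):
  File "<stdin>", line 7, in <module>
  File "h.py", line 4, in px2w
    c=c or imaging.camera_params(n)
           ~~~~~~~~~~~~~~~~~~~~~^^^
ValueError: time passes only in moves, steps and waits
```

View pics/wrist1.png

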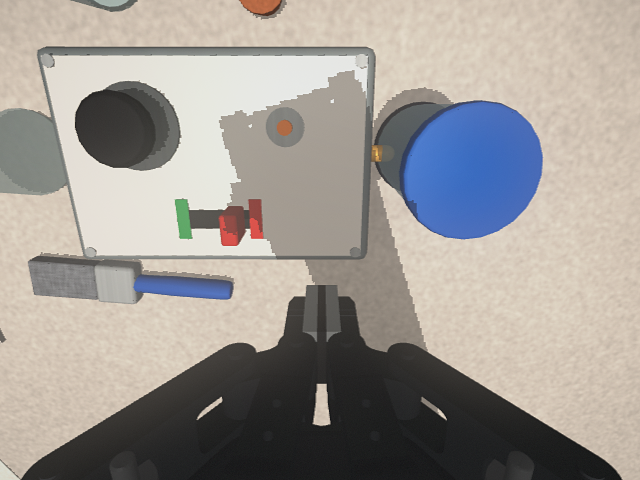

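```bash
python3 -m inch '[[1,-2.5,-0.5,1,0],[1,-2.5,-0.5,4,0],[1,-2.5,-0.5,7,0],[1,-2.5,-0.5,9,0],[1,-2.5,-0.5,10,0]]'
python3 - <<'E'
from h import *
st()
for n in ("wrist","side"):
  p,d=imaging.snapshot(n); cv2.imwrite(f"pics/{n}2.png",p)
p=cv2.imread("pics/side2.png")[150:330,220:420]; cv2.imwrite("pics/side2z.png",cv2.resize(p,None,fx=3.3,fy=3.3,interpolation=2))
E
```

```text
clock: 2.75
position: [0.5012, 0.0383, 0.0995]
tcp_rot: [-0.654, 0.757, 0.0, -0.001]
ft_force: [0.5, 0.4, 0.1]
gripper_width: 0.0004
t 2.75 pos [0.5012 0.0383 0.0995] local [-0.0403 -0.0525  0.0995] F [0.5 0.4 0.1] 0.00035172967426316056
```

View pics/wrist2.png

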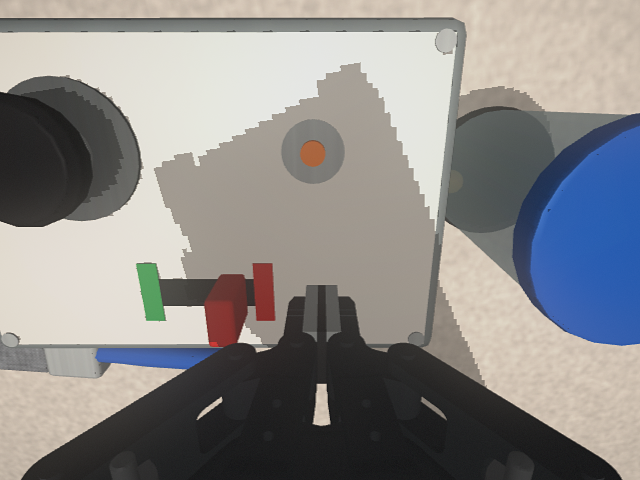

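View pics/side2z.png

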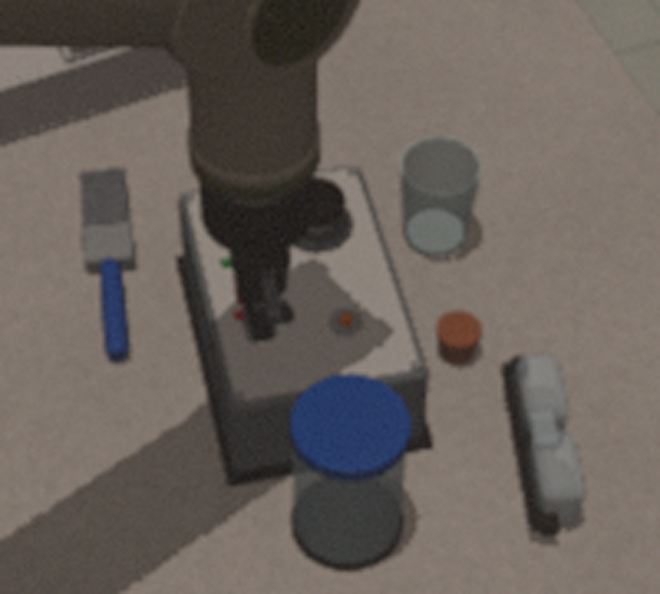

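```bash
python3 -m inch '[[1,-0.8,0,0,0],[1,-1.5,0,0,0],[1,-2.2,0,0,0],[1,-2.9,0,0,0],[1,-3.4,0,0,0]]'
python3 - <<'E'
from h import *
st()
p,d=imaging.snapshot("wrist"); cv2.imwrite(f"pics/wrist3.png",p)
E
```

```text
clock: 3.35
position: [0.5076, 0.0744, 0.1018]
tcp_rot: [-0.655, 0.756, -0.0, 0.0]
ft_force: [0.5, -2.6, 2.0]
gripper_width: 0.0
t 3.35 pos [0.5076 0.0744 0.1018] local [-0.039  -0.0158  0.1018] F [ 0.5 -2.6  2. ] 4.405973406703765e-05
```

View pics/wrist3.png

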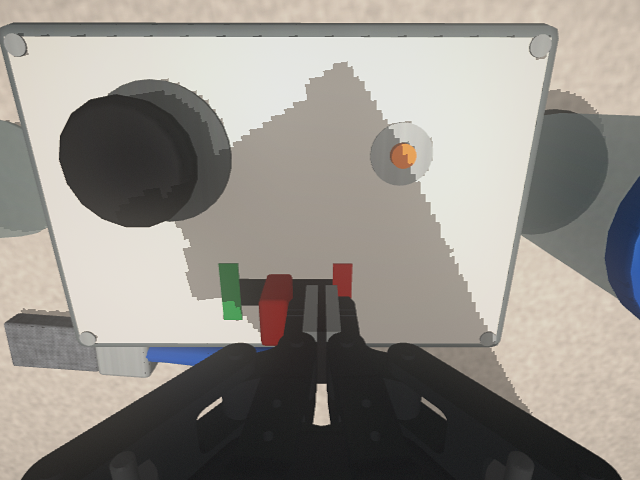

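```bash
python3 -m inch '[[1,-0.3,0,0,0],[1,-0.6,0,0,0],[1,-0.9,0,0,0],[1,-1.1,0,0,0],[1,-1.1,0,0,0]]'
python3 - <<'E'
from h import *
st()
p,d=imaging.snapshot("wrist"); cv2.imwrite(f"pics/wrist4.png",p)
E
```

```text
clock: 3.9
position: [0.5086, 0.0852, 0.1012]
tcp_rot: [-0.655, 0.756, 0.0, 0.0]
ft_force: [0.5, 0.3, -0.0]
gripper_width: -0.0003
t 3.9 pos [0.5086 0.0852 0.1012] local [-0.0395 -0.005   0.1012] F [ 0.5  0.3 -0. ] -0.0002731947455066238
```

View pics/wrist4.png

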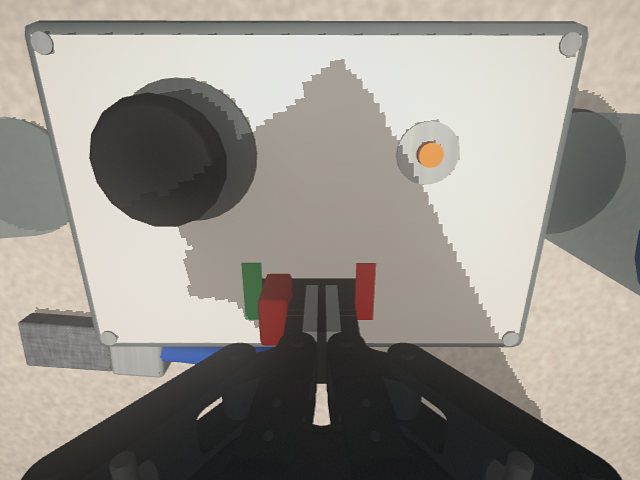

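The tab's left face (about x=265) is just short of the green mark's edge (about x=261), so I'll push a little more and watch for the end stop.

```bash
python3 -m inch '[[1,-0.2,0,0,0],[1,-0.3,0,0,0],[1,-0.4,0,0,0],[1,-0.5,0,0,0],[1,-0.5,0,0,0]]'
python3 - <<'E'
from h import *
st()
p,d=imaging.snapshot("wrist"); cv2.imwrite(f"pics/wrist5.png",p)
E
```

```text
clock: 4.45
position: [0.5088, 0.0869, 0.1011]
tcp_rot: [-0.654, 0.756, -0.001, -0.002]
ft_force: [-4.6, -10.9, 5.5]
gripper_width: -0.0001
t 4.45 pos [0.5088 0.0869 0.1011] local [-0.0396 -0.0032  0.1011] F [ -4.6 -10.9   5.5] -7.756186511677921e-05
```

View pics/wrist5.png

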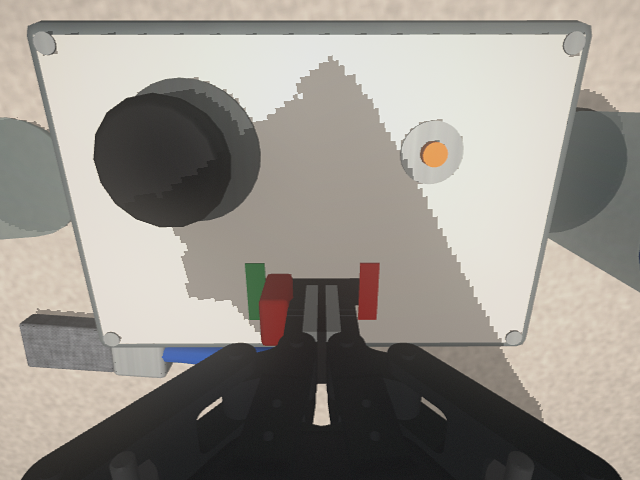

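The tab now sits against the green mark, and the force has risen to about 11 N, so it is at its end stop. I'll back off and rise.

```bash
python3 -m inch '[[1,0.8,0,0,0],[1,1.2,0,0,0],[1,1.2,0,-3,0],[1,1.2,0,-7,0],[1,1.2,0,-9,0]]'
python3 - <<'E'
from h import *
st(loc((.025,.05,.15)))
p,d=imaging.snapshot("wrist"); c=imaging.camera_params("wrist"); cv2.imwrite(f"pics/wrist6.png",p); np.save("w6.npy",d); np.save("w6c.npy",c)
for k in("plunger_top","vent_tab","pin_top"):
  for r in finder.masks_of("wrist",k)[:1]:
    v,u=np.nonzero(r['mask']); ok=d[v,u]>0
    w=np.array([px2w("wrist",a,b,d[b,a],c) for a,b in zip(u[ok],v[ok])])
    top=w[w[:,2]>np.percentile(w[:,2],95)-.004]
    print(k,r['score'],len(u),len(top),'top mean',top.mean(0).round(4),inv(top.mean(0)).round(4),'mid',((top.min(0)+top.max(0))/2).round(4), np.ptp(top,0).round(4))
E
```

```text
clock: 5.0
position: [0.5086, 0.0785, 0.1943]
tcp_rot: [-0.655, 0.756, -0.001, 0.002]
ft_force: [0.1, -1.3, -0.5]
gripper_width: -0.0001
t 5.0 pos [0.5086 0.0785 0.1943] local [-0.0386 -0.0116  0.1943] F [ 0.1 -1.3 -0.5] -6.825831591858704e-05
[-6.15 -6.35  4.45]
plunger_top 0.97 4794 4559 top mean [0.5843 0.1292 0.1263] [0.029  0.0493 0.1263] mid [0.5835 0.1296 0.1264] [0.044  0.0444 0.0056]
vent_tab 0.95 782 554 top mean [0.5155 0.1042 0.12  ] [-0.0355  0.0148  0.12  ] mid [0.5151 0.1044 0.1198] [0.0218 0.0138 0.0049]
pin_top 0.72 220 196 top mean [0.5695 0.0313 0.099 ] [ 0.0283 -0.0497  0.099 ] mid [0.5693 0.0312 0.0988] [0.0097 0.0098 0.0043]
```

View pics/wrist6.png

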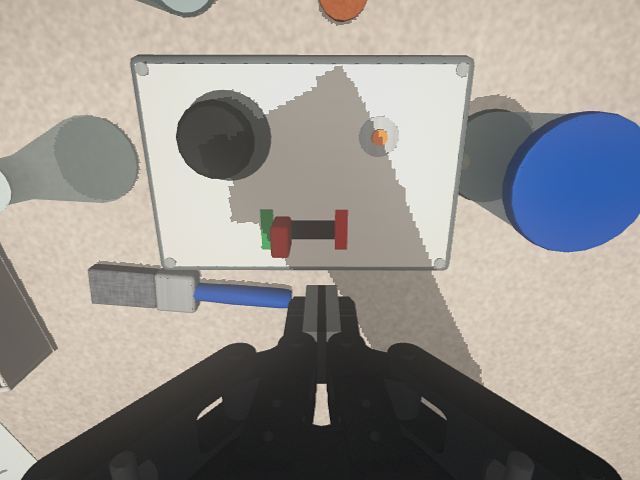

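```bash
python3 -m inch '[[1,-3,-3.2,0,0],[1,-6.1,-6.5,1,0],[1,-6.1,-6.5,3,0],[1,-6.1,-6.5,5,0],[1,-6.1,-6.5,6.2,0]]'
python3 - <<'E'
from h import *
st((.582,.130,.124))
p,d=imaging.snapshot("wrist"); cv2.imwrite(f"pics/wrist7.png",p)
p,d=imaging.snapshot("side"); p=p[150:330,220:420]; cv2.imwrite("pics/side7z.png",cv2.resize(p,None,fx=3.3,fy=3.3,interpolation=2))
E
```

```text
clock: 5.7
position: [0.5793, 0.1289, 0.126]
tcp_rot: [-0.655, 0.756, 0.001, -0.002]
ft_force: [-0.4, -0.4, -0.5]
gripper_width: -0.0003
t 5.7 pos [0.5793 0.1289 0.126 ] local [0.0242 0.0484 0.126 ] F [-0.4 -0.4 -0.5] -0.0002849346240927918
[-0.14 -0.25  0.2 ]
```

View pics/wrist7.png

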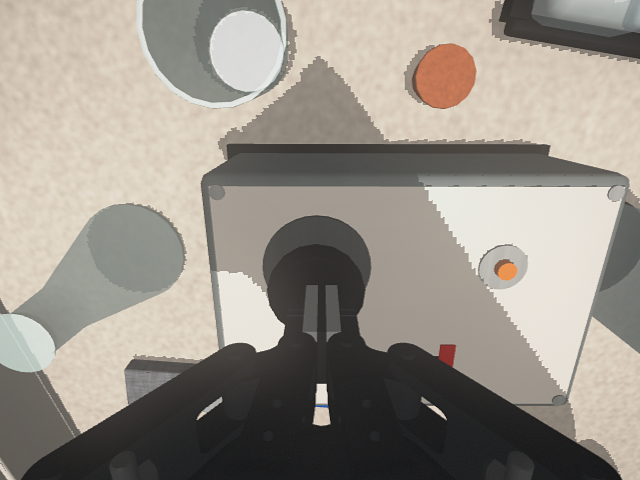

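View pics/side7z.png

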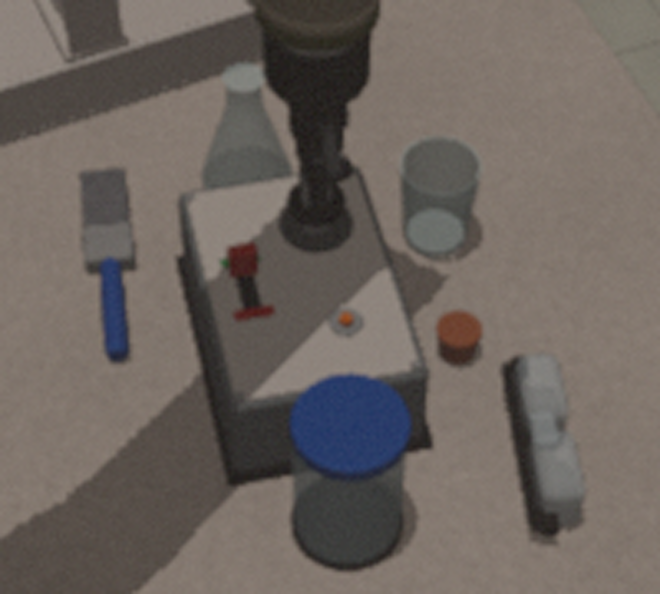

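The fingertips stand centred over the knob in both views; the pin is at (507,270) in the wrist view. First press.

```bash
python3 -m inch '[[1,0,0,0.4,0],[1,0,0,0.8,0],[1,0,0,1.2,0],[1,0,0,1.6,0],[1,0,0,1.6,0]]'
python3 - <<'E'
from h import *
st()
p,d=imaging.snapshot("wrist"); cv2.imwrite(f"pics/wrist8.png",p)
st()
E
```

```text
clock: 6.3
position: [0.5813, 0.129, 0.1147]
tcp_rot: [-0.655, 0.756, -0.001, 0.001]
ft_force: [-3.6, -1.2, 10.0]
gripper_width: -0.0003
t 6.3 pos [0.5813 0.129  0.1147] local [0.0261 0.0487 0.1147] F [-3.6 -1.2 10. ] -0.0003237718539510599
t 6.35 pos [0.5813 0.1289 0.1149] local [0.0261 0.0487 0.1149] F [-3.3 -1.6  8.8] -6.463722413610238e-05
```

View pics/wrist8.png

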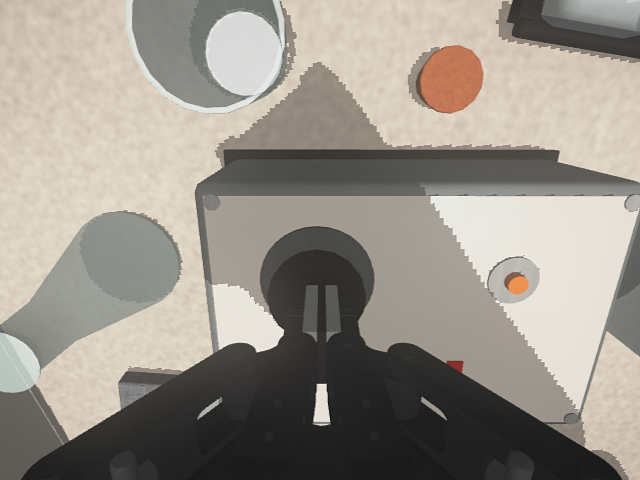

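Compliance leaves it about 5 mm short (0.1147 m at 10 N), so I'll press on to the stop.

```bash
python3 -m inch '[[1,0,0,0.4,0],[1,0,0,0.8,0],[1,0,0,1.1,0],[1,0,0,1.1,0],[1,0,0,1.1,0]]'
python3 - <<'E'
from h import *
st()
E
```

```text
clock: 6.85
position: [0.5817, 0.1291, 0.1088]
tcp_rot: [-0.655, 0.756, -0.002, 0.001]
ft_force: [-22.5, -8.4, 53.4]
gripper_width: -0.0002
t 6.85 pos [0.5817 0.1291 0.1088] local [0.0265 0.0489 0.1088] F [-22.5  -8.4  53.4] -0.00019417501387937743
```

Bottom stop reached at z = 0.109 m. Release and watch the pin.

```bash
python3 -m inch '[[1,0,0,-0.8,0],[1,0,0,-1.6,0],[1,0,0,-2.4,0],[1,0,0,-3.0,0],[1,0,0,-3.0,0]]'
cat > look.py <<'E'
import sys
from h import *
i=sys.argv[1]
st()
p,d=imaging.snapshot("wrist"); c=imaging.camera_params("wrist"); cv2.imwrite(f"pics/w{i}.png",p)
for r in finder.masks_of("wrist","pin_top")[:1]:
    v,u=np.nonzero(r['mask']); ok=d[v,u]>0; print(r['score'],len(u),u.mean(),v.mean(),r['bbox'])
    w=np.array([px2w("wrist",a,b,d[b,a],c) for a,b in zip(u[ok],v[ok])])
    print('pin top z',np.percentile(w[:,2],[5,50,90,95]).round(4),'zmean',np.median(w,0).round(4))
# deck reference beside the pin
P=loc((-.0,-.08,.09)); a,b=map(int,proj("wrist",P,c)); print('deck z',px2w("wrist",a,b,d[b,a],c) if 0<=a<640 and 0<=b<480 else None)
p,d=imaging.snapshot("side"); p=p[180:300,240:400]; cv2.imwrite(f"pics/s{i}.png",cv2.resize(p,None,fx=4,fy=4,interpolation=2))
E
python3 look.py 9
```

```text
clock: 7.35
position: [0.5812, 0.1289, 0.1333]
tcp_rot: [-0.655, 0.756, -0.001, 0.001]
ft_force: [0.7, -0.3, -0.2]
gripper_width: -0.0
t 7.35 pos [0.5812 0.1289 0.1333] local [0.0261 0.0486 0.1333] F [ 0.7 -0.3 -0.2] -2.5593742209471848e-05
0.78 645 504.83720930232556 272.4093023255814 [0.7611, 0.5377, 0.8164, 0.6054]
pin top z [0.0924 0.1052 0.1084 0.1087] zmean [0.5698 0.0326 0.1052]
deck z [0.53761416 0.00578634 0.09052651]
```

```bash
ls pics/w9.png
```

```text
pics/w9.png
```

View pics/w9.png

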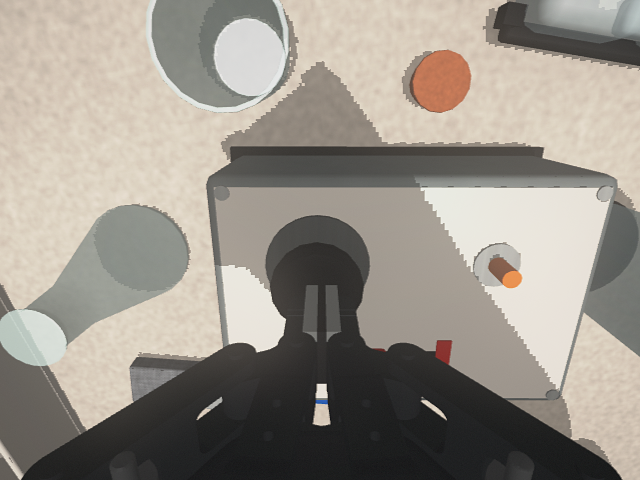

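View pics/s9.png

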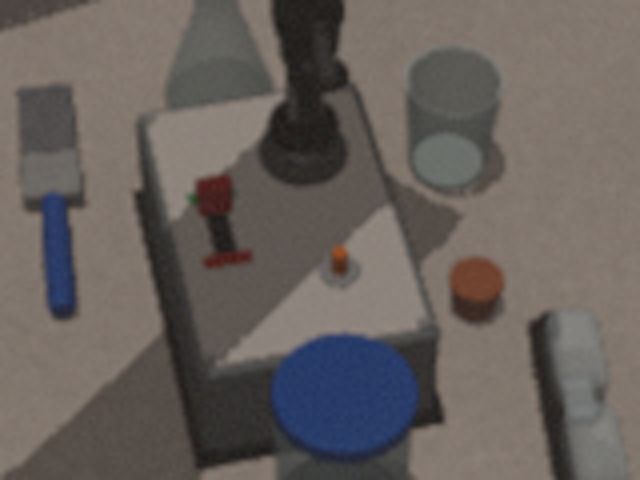

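The pin has risen: its top is about 18 mm above the deck, so roughly 15 mm out. About three more strokes should do it.

```bash
python3 -m inch '[[1,0,0,0.8,0],[1,0,0,1.6,0],[1,0,0,2.2,0],[1,0,0,2.7,0],[1,0,0,2.7,0]]'
```

```text
clock: 8.0
position: [0.5814, 0.1292, 0.1089]
tcp_rot: [-0.655, 0.756, -0.001, 0.0]
ft_force: [-16.0, -4.8, 42.3]
gripper_width: 0.0001
```

```bash
python3 -m inch '[[1,0,0,-0.8,0],[1,0,0,-1.6,0],[1,0,0,-2.2,0],[1,0,0,-2.7,0],[1,0,0,-2.7,0]]'
python3 look.py 10
```

```text
clock: 8.5
position: [0.5807, 0.1289, 0.1322]
tcp_rot: [-0.655, 0.756, 0.0, -0.0]
ft_force: [-0.7, -0.3, 0.0]
gripper_width: -0.0001
t 8.5 pos [0.5807 0.1289 0.1322] local [0.0256 0.0485 0.1322] F [-0.7 -0.3  0. ] -8.1865162689512e-05
0.76 870 510.2 276.7149425287356 [0.7625, 0.5394, 0.8256, 0.6208]
pin top z [0.0945 0.111  0.1166 0.1169] zmean [0.5704 0.033  0.111 ]
deck z [0.53714482 0.0057111  0.08976511]
```

View pics/w10.png

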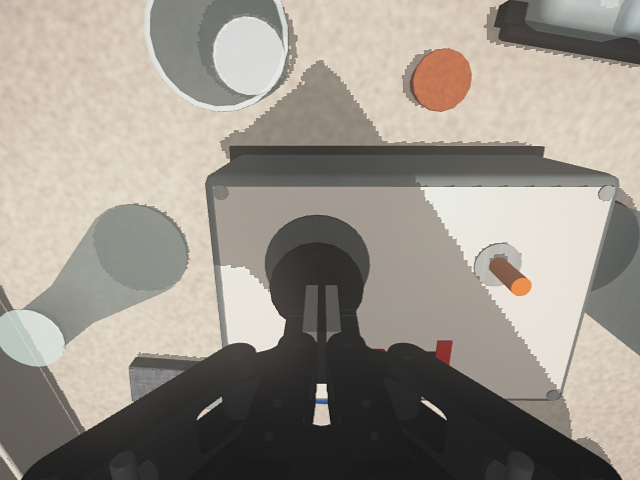

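The pin top is now at 0.117 m (about 24 mm out, one 8 mm step) and no green shows yet. Third stroke.

```bash
python3 -m inch '[[1,0,0,0.8,0],[1,0,0,1.6,0],[1,0,0,2.2,0],[1,0,0,2.7,0],[1,0,0,2.7,0]]'; python3 -m inch '[[1,0,0,-0.8,0],[1,0,0,-1.6,0],[1,0,0,-2.2,0],[1,0,0,-2.7,0],[1,0,0,-2.7,0]]'
python3 look.py 11
```

```text
clock: 9.15
position: [0.5814, 0.1292, 0.1089]
tcp_rot: [-0.655, 0.756, -0.001, 0.0]
ft_force: [-14.8, -6.1, 39.4]
gripper_width: -0.0001
clock: 9.65
position: [0.5807, 0.1289, 0.1322]
tcp_rot: [-0.655, 0.756, -0.0, -0.0]
ft_force: [0.0, 0.3, -0.4]
gripper_width: 0.0002
t 9.65 pos [0.5807 0.1289 0.1322] local [0.0256 0.0485 0.1322] F [ 0.   0.3 -0.4] 0.0001734342855574307
0.63 1149 514.6483899042646 280.7319408181027 [0.7625, 0.5406, 0.8431, 0.6371]
pin top z [0.0944 0.1153 0.1245 0.1248] zmean [0.5706 0.0331 0.1153]
deck z [0.53690019 0.00546898 0.08941748]
```

View pics/w11.png

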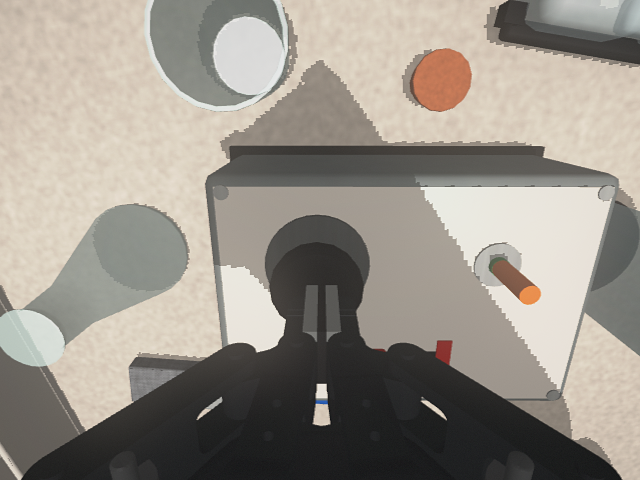

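The pin top is at 0.125 m (about 32 mm out), with the first green showing at its foot near (495,262). One more stroke is needed.

```bash
python3 -m inch '[[1,0,0,0.8,0],[1,0,0,1.6,0],[1,0,0,2.2,0],[1,0,0,2.7,0],[1,0,0,2.7,0]]'; python3 -m inch '[[1,0,0,-0.8,0],[1,0,0,-1.6,0],[1,0,0,-2.2,0],[1,0,0,-2.7,0],[1,0,0,-2.7,0]]'
python3 look.py 12
```

```text
clock: 10.3
position: [0.5814, 0.1292, 0.1089]
tcp_rot: [-0.655, 0.756, -0.001, 0.0]
ft_force: [-15.8, -5.7, 40.6]
gripper_width: -0.0003
clock: 10.8
position: [0.5807, 0.1289, 0.1322]
tcp_rot: [-0.655, 0.756, -0.0, -0.0]
ft_force: [-0.4, -0.2, -0.2]
gripper_width: 0.0001
t 10.8 pos [0.5807 0.1289 0.1322] local [0.0256 0.0485 0.1322] F [-0.4 -0.2 -0.2] 8.497188687489013e-05
0.6 1849 515.0951865873445 281.09572742022715 [0.7542, 0.5267, 0.8594, 0.655]
pin top z [0.0927 0.1143 0.1323 0.1327] zmean [0.571  0.0335 0.1143]
deck z [0.56627176 0.03060441 0.13173052]
```

View pics/w12.png

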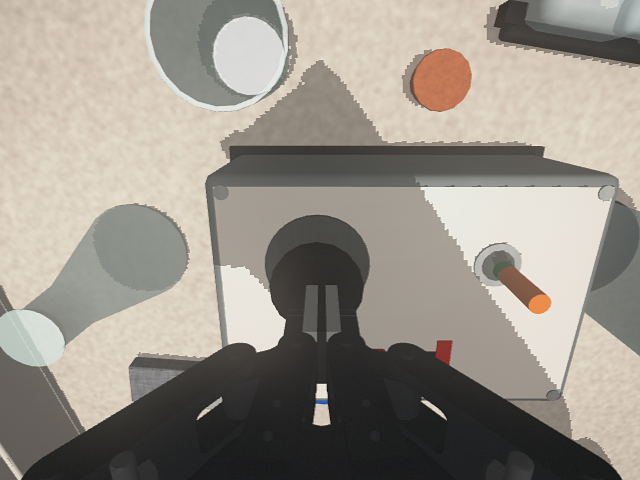

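View pics/s12.png

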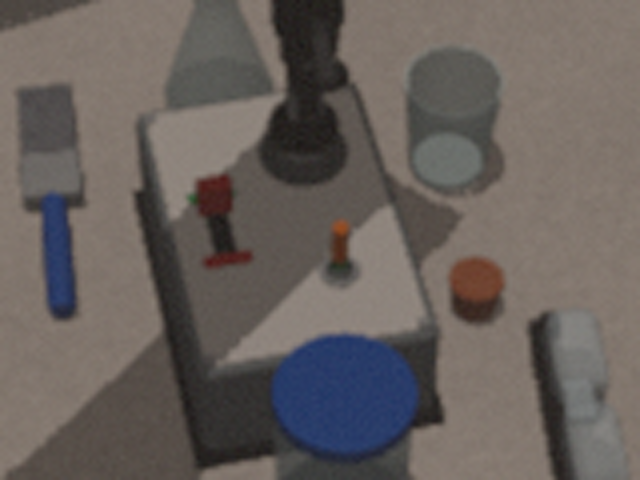

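The pin top is at 0.1327 m, which matches the 0.133 m expected when fully out. I'll lift clear and check again.

```bash
python3 -m inch '[[1,0,0,-3,0],[1,0,0,-6,0],[1,0,0,-9,0],[1,0,3,-10,0],[1,0,5,-10,0]]'; python3 -m inch '[[1,0,0,0,0],[1,0,0,0,0],[1,0,0,0,0],[1,0,0,0,0],[1,0,0,0,0]]'
python3 look.py 13
python3 - <<'E'
from h import *
p,d=imaging.snapshot("wrist"); c=imaging.camera_params("wrist")
for k in("plunger_top","vent_tab","pin_top"):
  for r in finder.masks_of("wrist",k)[:1]:
    v,u=np.nonzero(r['mask']); ok=d[v,u]>0
    w=np.array([px2w("wrist",a,b,d[b,a],c) for a,b in zip(u[ok],v[ok])])
    top=w[w[:,2]>np.percentile(w[:,2],95)-.004]
    print(k,r['score'],top.mean(0).round(4),inv(top.mean(0)).round(4))
    if k=="pin_top": a,b=int(u.mean()),int(v.mean())
q=p[max(0,b-60):b+60,max(0,a-80):a+80]; cv2.imwrite("pics/pinz.png",cv2.resize(q,None,fx=5,fy=5,interpolation=2))
E
```

```text
clock: 11.45
position: [0.5308, 0.1369, 0.2336]
tcp_rot: [-0.655, 0.756, -0.0, 0.001]
ft_force: [-0.4, 1.2, 0.3]
gripper_width: -0.0002
clock: 11.95
position: [0.5315, 0.1359, 0.2319]
tcp_rot: [-0.655, 0.756, 0.0, -0.0]
ft_force: [-0.4, -0.2, 0.5]
gripper_width: 0.0001
t 11.95 pos [0.5315 0.1359 0.2319] local [-0.0241  0.0484  0.2319] F [-0.4 -0.2  0.5] 7.445355498507821e-05
0.96 692 455.3540462427746 153.64450867052022 [0.6767, 0.2917, 0.7428, 0.3527]
pin top z [0.0929 0.112  0.133  0.1334] zmean [0.5698 0.034  0.112 ]
deck z [0.53815411 0.00702284 0.0924434 ]
plunger_top 0.84 [0.5832 0.1296 0.1238] [0.0279 0.0496 0.1238]
vent_tab 0.98 [0.5143 0.1045 0.1177] [-0.0367  0.0149  0.1177]
pin_top 0.93 [0.5684 0.0314 0.1326] [ 0.0273 -0.0497  0.1326]
```

View pics/w13.png

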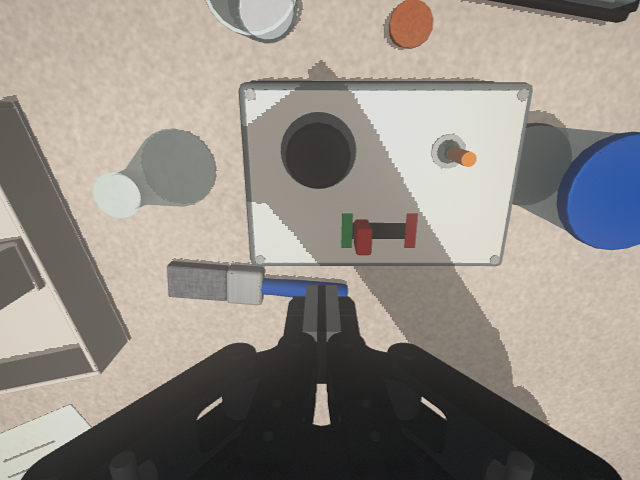

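View pics/pinz.png

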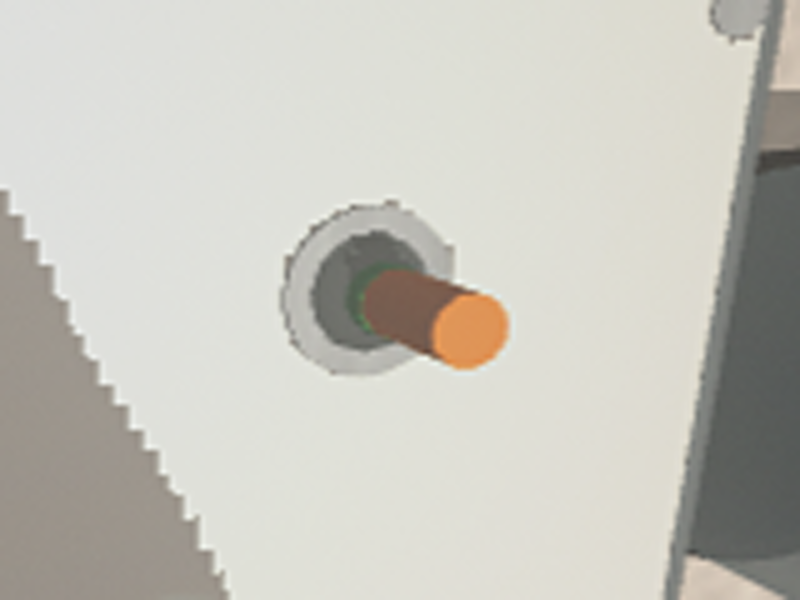

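The knob is up and the tab is shut. The green band looks narrow with a dark disc around its foot at (368,290), so I'll look more closely before handing in.

Run:
```python
from h import *
p=cv2.imread("pics/w13.png"); q=p[125:175,420:490]; a=cv2.resize(np.clip(q.astype(float)*1.3,0,255).astype(np.uint8),None,fx=8,fy=8,interpolation=cv2.INTER_NEAREST)
ps,d=imaging.snapshot("side"); q=ps[228:258,310:345]; b=cv2.resize(np.clip(q.astype(float)*1.8,0,255).astype(np.uint8),None,fx=13,fy=13,interpolation=cv2.INTER_NEAREST)
cv2.imwrite("pics/a.png",a); cv2.imwrite("pics/b.png",b)
c=imaging.camera_params("side")
for z in (.09,.102,.133): print(z,np.array(proj("side",loc((.025,-.05,z)),c))-(310,228))
cw=imaging.camera_params("wrist")
for z in (.09,.102,.133): print(z,np.array(proj("wrist",(.5684,.0314,z),cw))-(420,125))
```

```text
0.09 [14.05183605 19.0028533 ]
0.102 [14.13747235 15.93575207]
0.133 [14.36454587  7.80301524]
0.09 [26.73282903 25.3747755 ]
0.102 [32.01263989 27.34692133]
0.133 [47.96387023 33.30511818]
```

View pics/a.png

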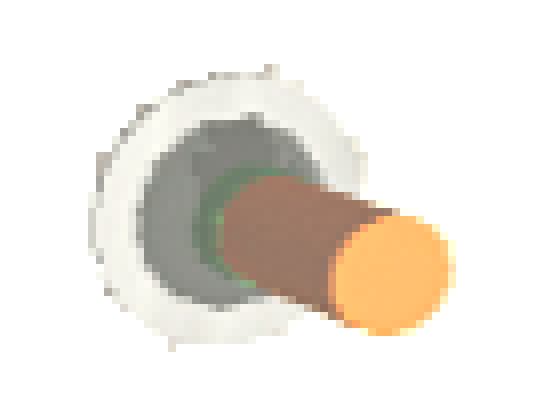

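View pics/b.png

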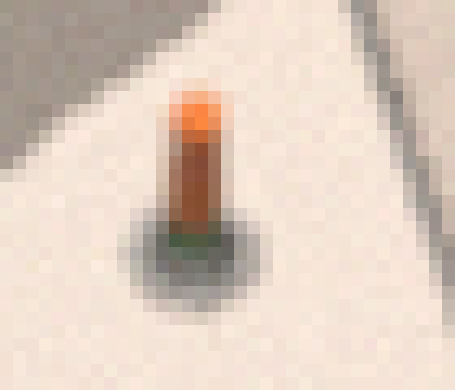

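The dark disc is centred on the pin and only appeared on the last stroke, so it may be a flange at the pin's foot. The orange/green boundary lies where z = 0.102 m projects, and the top is 43 mm above the deck, so the pin is fully out. Handing in.

```bash
python3 -c "
from cell import job_done
print(job_done())"
```

```text
the job is handed in; nothing more can be done
None
```

The pump is charged and the job is handed in. With the fingers closed I pushed the vent tab to its end stop at the green mark, then gave the plunger four full strokes, each to its bottom stop. I watched the pin after each stroke and lifted the hand clear once it was out.

| Last check | Result |
|---|---|
| Pin top above the deck | about 43 mm (fully out); earlier strokes read about 18, 27 and 35 mm |
| Vent tab | 14.9 mm left of the pump's centre, at its shut end |
| Plunger knob top | 0.124 m, fully up |
| Hand | about 0.1 m above the knob, no contact force |
| Time | about 12 s of the 51 s |

- **First press:** it stopped about 6 mm short because the arm gives under load, so I pressed on to the stop within the same stroke. Wrist force peaked at about 58 N in the readings I took, under the 120 N limit.
- **Green band:** it looked narrower than expected from above, with a dark disc round the pin's foot that showed only after the last stroke. The pin height, the step sizes and the orange/green boundary all agreed with fully out, so I did not press again.
- **Other things on the bench:** I saw none of them move in the pictures, but I did not measure their positions.

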